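# Pin the swing-out phone tray to its desk bracket

### The job

Take the red-knobbed hinge pin from the pen stand, slide the phone tray's arm along its rail until its hidden eye lines up with the bracket's two knuckles, and thread the pin down through them until its collar sits fully home on the bracket, past the spring catch. Feel for the alignment and never force the pin or the tray when the pin has caught. Let go of everything, and leave the other things on the desk where they are.

Things in the scene. Friction and masses are not known exactly. Their poses are not given: they have to be found in the camera images.
- pin_knob (a point): Centre of the red knob (20 mm diameter, 42 mm tall, to be gripped) of the steel hinge pin, 90 g, 99 mm tall, upright in one of the stand's three holes (which one varies). Below the knob a collar, 26 mm diameter, 3 mm thick, its underside 24 mm below this point; below that the shank, 12 mm diameter, 54 mm long. z runs up the pin.
- pin_tip (a point): The lower end of the same pin, on its axis, 78 mm below the knob's centre. The last 4 mm taper from 12 mm to 7 mm diameter. z runs up the pin.
- bracket_hole (a point): Centre of the mouth of the upper knuckle's vertical hole (14 mm diameter) on the flat top of the grey fork bracket, 76 mm above the desk. Top face: 44 mm wide along x, from y = -80 to 22 mm. The tray's arm and rail lie along this point's +y. Upper knuckle 20 mm thick, then a slot for the tray's tongue. Home: collar on this face, pin's tip 54 mm below this point.
- lower_hole (a point): Centre of the mouth of the lower knuckle's hole, in line with and 40 mm below bracket_hole, 14 mm diameter, fixed. A spring catch (two steel balls) in it stops a dropped pin with its collar about 5 to 12 mm above the bracket's top; a press of roughly 8 to 15 N straight down on the knob takes it past and home.
- tray_fin (a point): Centre of the blue upright fin on the tray's arm, to pinch or push: 12 mm thick along y, 30 mm across, top 22.5 mm above this point, arm's top about 23 mm below it. Axes as bracket_hole. It slides with the tray along the rail only; moving it to -y slides the tongue into the fork, against about 3 N friction; it stays where left. Travel 30 mm between end stops.
- stand: Wooden pen stand fixed to the desk, 180 x 70 x 62 mm, origin at the centre of its underside, with three 14 mm holes, 56 mm deep, in a row along its x at -60, 0 and +60 mm. One holds the pin (collar on the wood), the others the markers.
- bracket: The bracket fixed to the desk, with base plate (70 mm wide along x, y = -80 to 320 mm, 8 mm thick) and rail; origin on the desk below bracket_hole, same axes.
- tray: Sliding tray arm with a grey phone tray (100 x 105 mm, rim 54 mm above the desk, y = 195 to 300 mm); origin at desk level, 150 mm in -y from the fin: the 14 mm eye of its tongue lies roughly here, but up to 5 mm to either side along y (adjustable sleeve; differs each time, cannot be seen: find it by feel). Axes as the bracket's.
- tongue (a point): A point on the tongue's upper face, nominally at the eye (really up to 5 mm off along y). The tongue is 15 mm thick, its top 22 mm below bracket_hole. At the start the eye lies 9 to 25 mm short (+y) of the knuckles' axis and solid tongue lies under the upper hole: a pin let go in the upper knuckle stands on it, and drops when the eye arrives.
- marker_a: White marker pen with blue cap, 12 mm diameter, 120 mm tall, upright in the stand, origin at its lower end. Leave alone.
- marker_b: White marker pen with green cap, 12 mm diameter, 120 mm tall, upright in the stand, origin at its lower end. Leave alone.
- mug: White mug, 82 mm diameter, 95 mm tall, origin under its centre. Leave alone.
- mouse: Round blue mouse, 62 mm diameter, 35 mm tall, origin under its centre. Leave alone.
- stapler: Red and black stapler, 38 x 130 x 48 mm, origin under its centre, long along y. Leave alone.
- calculator: Grey calculator, 135 x 90 x 17 mm, origin under its centre, long along x. Leave alone.
- note_pad: Yellow pad of notes, 76 x 76 x 22 mm, origin under its centre. Leave alone.

How it is judged (in metres and radians):
On the way, in this order (a step that is already met when the one before it is completed fails the run):
1. the pin's tip has entered the upper knuckle (more than 5 mm deep) (z of pin_tip in the frame of bracket_hole below -0.005 m and horizontal distance between pin_tip and bracket_hole below 0.005 m).
2. the pin's tip has passed into the eye of the tray's tongue (more than 30 mm below the bracket's top) (z of pin_tip in the frame of bracket_hole below -0.03 m and horizontal distance between pin_tip and bracket_hole below 0.005 m).
At the end, for the whole second after the job is handed in: The pin stands upright (within 0.1 rad) through both knuckles and the tray's eye, its collar within 3 mm of the bracket's top face (tip more than 51 mm below it, within 4 mm of the hole's axis), at rest and released; the other things are where they were (z of pin_tip in the frame of bracket_hole below -0.051 m and horizontal distance between pin_tip and bracket_hole below 0.004 m and angle between the z axis of pin_tip and the z axis of bracket_hole, either way round below 0.1 rad and linear speed of pin below 0.02 m/s); the robot touches nothing.
It fails at once if the pin is forced against the tray's tongue with more than 25 N (contact force between pin and tray above 25 N).
It fails at once if the pin is forced against the bracket with more than 60 N (contact force between pin and bracket above 60 N).
It fails at once if another thing on the desk is moved by more than 30 mm (distance of any of marker_a, marker_b, mug, mouse, stapler, calculator, note_pad from where it was at the start of the episode above 0.03 m).
It also fails if it takes over 61 s, if anything falls off the work surface, if the arm or the gripper's body presses on something with over 40 N, if the wrist force passes 120 N, or if a joint passes its speed limit or range.

### The arm

A 6-joint arm with a two-finger parallel gripper is mounted at the origin on the work surface. World frame = base frame: x ahead of the robot, y to its left, z up, the work surface at z = 0. Lengths are in mm, angles in rad, forces in N, time in s.
With the tool pointing down it reaches from about 300 to 875 mm from the base axis. Payload 6.4 kg.
Tool frame: the origin (TCP) lies between the finger pads; the fingertips stand manip.tips_ahead ahead of it and the grasp point (between the pads) is the TCP (manip.tips_ahead is the distance from the TCP to the fingertips, in mm); z points along the fingers, y is the line along which they close (so a half turn about z gives the same grasp; the last joint's range is limited). The gripper opens to 85 mm and grips with 20 to 120 N. Pads are 22 mm wide; open, the fingers measure 114 mm over their backs; the gripper's body (76 mm by 85 mm) begins 54 mm behind the grasp point. The pads swing forward as they close: fully open they stand 13 mm farther back than shut.
Start: joints at [1.14, 0.181, 1.607, -0, 1.354, -0.206], TCP at [128.161, 560.55, 250.288] pointing down, gripper open.
Joint ranges: [-2.99, 2.99], [-0.89, 2.07], [0.3, 2.58], [-1.14, 4.28], [0, 2.63], [-3.12, 3.12]. Speed limits (rad/s): [2.57, 2.57, 3.01, 3.14, 3.14, 3.14].

### API

Orientations are given as [roll, pitch, yaw] about the fixed x, y, z axes, in that order (R = Rz(yaw) Ry(pitch) Rx(roll)).
In Python, from plant import manip gives the robot as it stands.
- The arm moves only by the tool jog_arm, never from a script. Its argument "commands" is a list of rows, each a list of 6 numbers: the shift along the world's x, y, z in mm, then the turn, a rotation vector about the world's x, y, z in rad. A call has 1 to 20 rows; each row shifts and turns the commanded pose from where the row before left it; what a row does not reach is not made up. A row lasts 1/8 s, in which the tool goes at most 62.5 mm and 10.7 degrees, less where a joint would pass 70% of its speed; a pose out of reach is approached as far as the arm can. A call is refused whole if a number of a shift passes 62.5 or a number of a turn 0.188, either way. A call with a gripper value outside its range is refused whole. "fingers" is the finger opening in mm, from 0 to 85.4, set as the call begins (left out, the last holds). The fingers move at their own pace and stop on an object; "squeeze" is the grip in N (left out, the last holds). Time passes only in rows, so rows that do not move let the fingers close. It gives the time, the measured TCP pose, the force, the opening and the grip force at its end, in the units of the state.
- manip.get_obs(): the state, without advancing time (a new reading comes with each control period).
- manip.get_image(name): name is "scene" or "top" or "wrist"; returns a dict with "frame" (384x512x3 uint8, red, green, blue), "camera_matrix" (3x3 intrinsics, pixels), "dist" ([k1, k2, p1, p2, k3] as OpenCV has them; the pictures are not rectified), "world_from_camera" (4x4, takes a point from camera to world coordinates). Camera axes: x right, y down, z forward; pixel columns grow to the right and rows downward; lengths in mm; the calibration is good to about 2 mm. A picture is of the moment at which its call begins. There is no depth.
- manip.hand_in(): hands the job in; it is judged then, once.
Trained networks look in the newest picture that a camera, given by its name, has taken for a name from the list of things; names that differ only in an ending like _2 or _b are one class to them, and where a whole thing is asked for, a point or a joint stands for the part that bears it (a point fixed in the world has none). Each returns a list of dicts, best first, with "p" (0 to 1); they miss things now and then, are a little off and sometimes report something else, mostly with a low value. They report only what shows in the picture. A call takes as long as a camera call.
- manip.search_frame(camera, thing): "pixel" ([column, row] in pixels, amid what is visible of it).
The state is a dict: "time": time; "joint_positions": joint angles; "joint_velocities": joint speeds; "joint_torque": joint torques, N m; "tool_pos": TCP position; "ee_rot": TCP orientation; "ft_force": force on the tool from outside, world axes, zero at the start; "wrist_torque": the same for the moment, N m; "opening": opening from 0.0 (shut) to 1.0 (fully open); "gripper_force": force on a finger pad.
Only numpy, scipy, OpenCV 4.12 (cv2) and the standard library are available. Lean on these libraries where they do the work, as an engineer would, in place of code of your own. Each camera call takes 0.05 s, during which the arm holds its last target. There are 200 camera calls.

## Working session

There is one attempt and no reset: what is moved stays moved. The work goes in short steps, Python scripts to look and compute and a tool call to move; the robot and the scene stay as the last step left them, time stands still between calls to the robot, and variables do not carry over. Pictures are saved under pics/ and viewed, at most 10 in all, crops included, and the job is handed in when it is done.

Besides the shell and the picture viewer there is one more tool, called as name([rows], argument=value, ...), one row to a line, values as JSON. jog_arm: Moves the arm, as the interface text tells. Its arguments: {"type":"object","properties":{"commands":{"type":"array","items":{"type":"array","items":{"type":"number"}}},"fingers":{"type":"number"},"squeeze":{"type":"number"}},"required":["commands"]}

```bash
ls; mkdir -p pics; cat > h.py <<'E'
from plant import manip
import numpy as np, cv2
def grab(n):
    return manip.get_image(n)
def ray(im,px):
    K=np.array(im["camera_matrix"]);d=np.array(im["dist"]);T=np.array(im["world_from_camera"])
    u=cv2.undistortPoints(np.array([[px]],float),K,d)[0,0]
    return T[:3,3],T[:3,:3]@np.array([u[0],u[1],1.])
def atz(im,px,z):
    o,v=ray(im,px);return o+v*(z-o[2])/v[2]
def tri(ims,pxs):
    A=np.zeros((3,3));b=np.zeros(3)
    for i,p in zip(ims,pxs):
        o,v=ray(i,p);v=v/np.linalg.norm(v);M=np.eye(3)-np.outer(v,v);A+=M;b+=M@o
    return np.linalg.solve(A,b)
def proj(im,P):
    T=np.linalg.inv(np.array(im["world_from_camera"]))
    r=cv2.Rodrigues(T[:3,:3])[0]
    return cv2.projectPoints(np.array(P,float).reshape(-1,1,3),r,T[:3,3],np.array(im["camera_matrix"]),np.array(im["dist"]))[0].reshape(-1,2)
E
python3 - <<'E'
from h import *
o=manip.get_obs();print(o,manip.tips_ahead)
a=grab("scene");b=grab("top")
out=np.hstack([a["frame"],b["frame"]])[:,:,::-1]
cv2.imwrite("pics/s.png",a["frame"][:,:,::-1]);cv2.imwrite("pics/t.png",b["frame"][:,:,::-1])
for n in ["pin_knob","bracket_hole","tray_fin","stand","tray","bracket","marker_a"]:
    for c,i in(("scene",a),("top",b)):
        r=manip.search_frame(c,n)[:3]
        print(n,c,[(np.round(x["pixel"]),round(x["p"],2)) for x in r])
for i in(a,b): print(np.round(i["world_from_camera"],2))
E
```

```text
pics
{'time': 0.0, 'joint_positions': array([ 1.13968351e+00,  1.81541039e-01,  1.60801049e+00,  1.28781404e-05,
        1.35379638e+00, -2.06341706e-01]), 'joint_velocities': array([ 1.89936705e-03, -8.38599040e-04,  1.57978159e-03,  5.33574209e-04,
       -5.80882359e-04,  6.93861177e-05]), 'joint_torque': array([ 1.99375005e-03, -4.44883740e+01, -3.51331544e+01, -6.56030784e-05,
        9.05100169e-03,  1.81128691e-06]), 'tool_pos': array([127.9387094 , 560.05336828, 249.38292377]), 'ee_rot': array([-3.13987720e+00, -3.71922970e-04,  2.91681844e+00]), 'ft_force': array([-0.24514858,  0.62780171,  0.11464776]), 'wrist_torque': array([-0.02359816, -0.02837316,  0.02384972]), 'gripper_force': 0.0, 'opening': 1.0000658009763874} 19.0
pin_knob scene [(array([262., 180.]), 0.71), (array([117., 224.]), 0.52)]
pin_knob top [(array([244., 129.]), 0.43), (array([397., 226.]), 0.42)]
bracket_hole scene [(array([242., 193.]), 0.59)]
bracket_hole top [(array([249., 214.]), 0.83), (array([389., 227.]), 0.65)]
tray_fin scene [(array([263., 180.]), 0.59)]
tray_fin top [(array([217., 213.]), 0.76)
[... 207 characters left out ...]
8)]
tray top [(array([215., 210.]), 0.69)]
bracket scene [(array([240., 192.]), 0.57)]
bracket top [(array([249., 213.]), 0.74)]
marker_a scene [(array([129., 233.]), 0.57), (array([304., 144.]), 0.31)]
marker_a top [(array([404., 251.]), 0.64), (array([394., 200.]), 0.38)]
[[ 5.90000e-01  5.60000e-01 -5.90000e-01  1.18542e+03]
 [ 8.10000e-01 -4.20000e-01  4.10000e-01 -3.25560e+02]
 [-2.00000e-02 -7.20000e-01 -7.00000e-01  7.69730e+02]
 [ 0.00000e+00  0.00000e+00  0.00000e+00  1.00000e+00]]
[[-1.0000e-02 -9.9000e-01  1.4000e-01  4.5886e+02]
 [-1.0000e+00  1.0000e-02 -1.0000e-02  8.6580e+01]
 [ 1.0000e-02 -1.4000e-01 -9.9000e-01  9.4664e+02]
 [ 0.0000e+00  0.0000e+00  0.0000e+00  1.0000e+00]]
```

```bash
python3 - <<'E'
import cv2
a=cv2.imread("pics/s.png");b=cv2.imread("pics/t.png")
cv2.imwrite("pics/s2.png",cv2.resize(a,(768,576),interpolation=cv2.INTER_CUBIC))
cv2.imwrite("pics/t2.png",cv2.resize(b[90:320,100:450],None,fx=2.28,fy=2.28,interpolation=cv2.INTER_CUBIC))
E
```

```text
(no output)
```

View pics/s2.png

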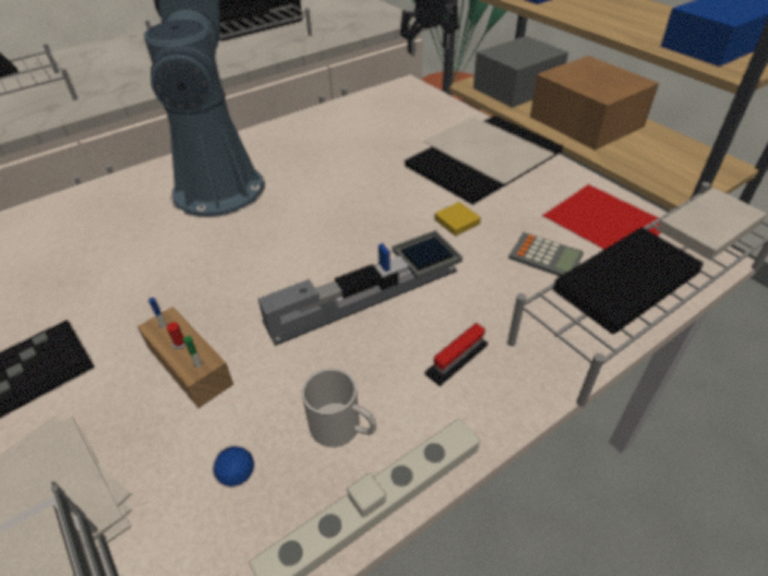

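View pics/t2.png

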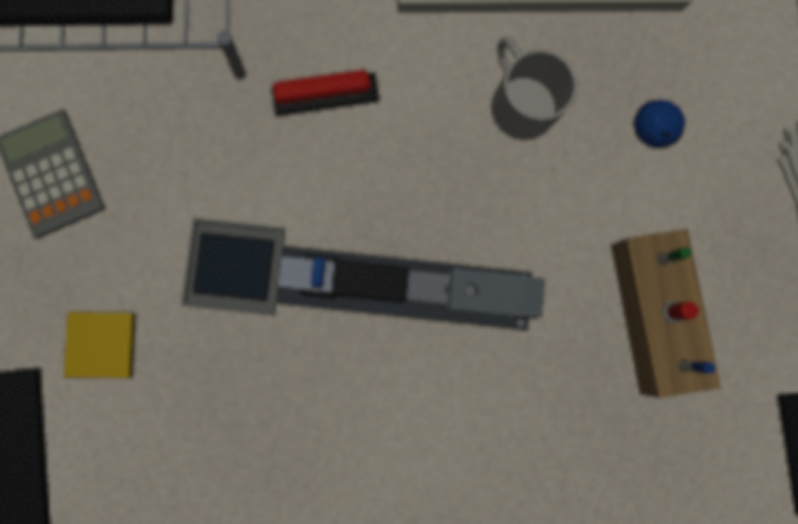

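The scene picture shows the pin (red knob) in the stand's middle hole at about (117,223) in full-frame pixels. In the top picture the knob is at about (400,226), the bracket hole at about (307,217) and the fin at about (240,209).

```bash
python3 - <<'E'
from h import *
a=grab("scene");b=grab("top")
def seg(im,c,roi):
    f=im["frame"].astype(int);r,g,bl=f[...,0],f[...,1],f[...,2]
    m=(r>1.8*g)&(r>90) if c=="r" else (bl>1.6*r)&(bl>70)
    x0,y0,x1,y1=roi;mm=np.zeros_like(m);mm[y0:y1,x0:x1]=m[y0:y1,x0:x1]
    ys,xs=np.nonzero(mm);return [xs.mean(),ys.mean(),],len(xs),(xs.min(),xs.max(),ys.min(),ys.max())
ka,kb=seg(a,"r",(105,205,128,240)),seg(b,"r",(380,210,415,240))
fa,fb=seg(a,"b",(245,155,268,185)),seg(b,"b",(225,195,250,220))
print(ka,kb,fa,fb)
K=tri([a,b],[ka[0],kb[0]]);F=tri([a,b],[fa[0],fb[0]]);print("knob",K,"fin",F)
hb=atz(b,(307.5,217.2),76);ha=atz(a,(203.3,194),76);print("hole",hb,ha)
g=b["frame"][195:240,290:350]
print("knob at z86",atz(b,kb[0],86),atz(a,ka[0],86)); print(atz(b,fb[0],F[2]))
H=hb;d=F[:2]-H[:2];print("dir",np.linalg.norm(d),np.degrees(np.arctan2(d[1],d[0])))
E
```

```text
([np.float64(116.36111111111111), np.float64(221.62962962962962)], 108, (np.int64(111), np.int64(121), np.int64(215), np.int64(229))) ([np.float64(402.2244897959184), np.float64(225.55102040816325)], 49, (np.int64(399), np.int64(406), np.int64(222), np.int64(229))) ([np.float64(256.35555555555555), np.float64(169.9777777777778)], 45, (np.int64(253), np.int64(258), np.int64(163), np.int64(179))) ([np.float64(239.0), np.float64(208.66666666666666)], 54, (np.int64(237), np.int64(241), np.int64(203), np.int64(214)))
knob [ 488.23653593 -270.72178796   90.25087537] fin [535.3962177  127.60066124  83.55583784]
hole [512.14886356 -42.80495372  76.        ] [521.946638   -39.88497016  76.        ]
knob at z86 [ 487.43749823 -274.8815769    86.        ] [ 485.69328669 -268.40515781   86.        ]
[535.22064927 127.30736131  83.55583784]
dir 171.98404891998493 82.23145885785758
```

jog_arm([
  [27,-43,0,0,0,0.03],
  [27,-43,0,0,0,0.03],
  [27,-43,0,0,0,0.03],
  [27,-43,0,0,0,0.03],
  [27,-43,0,0,0,0.03],
  [27,-43,0,0,0,0.03],
  [27,-43,0,0,0,0.03],
  [27,-43,0,0,0,0.03],
  [27,-43,0,0,0,0.03],
  [27,-43,0,0,0,0.03],
  [27,-43,0,0,0,0.03],
  [27,-43,0,0,0,0.03],
  [27,-43,0,0,0,0.03],
  [27,-43,0,0,0,0.03],
  [0,0,0,0,0,0],
  [0,0,0,0,0,0],
])

```text
time: 2.9
tool_pos: [505.8, -41.2, 250.0]
ee_rot: [3.141, -0.001, -2.947]
ft_force: [0.7, 0.4, -0.0]
opening: 1.002
gripper_force: 0.0
```

```bash
python3 - <<'E'
from h import *
o=manip.get_obs();print(o["time"],o["tool_pos"],o["ee_rot"],o["joint_positions"])
w=grab("wrist");print(np.round(w["world_from_camera"],2))
f=w["frame"][:,:,::-1].copy()
cv2.imwrite("pics/w1raw.png",f)
cv2.imwrite("pics/w1.png",cv2.resize(f,(768,576)))
print(proj(w,[[512,-43,76]]))
for n in["bracket_hole","tray_fin"]:
  print(n,[(np.round(x["pixel"]),round(x["p"],2)) for x in manip.search_frame("wrist",n)[:3]])
E
```

```text
2.9 [505.75380513 -41.1617244  249.97510404] [ 3.14077748e+00 -7.19867313e-04 -2.94718336e+00] [-3.15716176e-01  2.92176555e-02  1.77364648e+00  3.69711940e-04
  1.33975479e+00 -2.08100635e+00]
[[-1.9000e-01  9.3000e-01  3.0000e-01  4.2861e+02]
 [ 9.8000e-01  1.8000e-01  6.0000e-02 -5.4870e+01]
 [ 0.0000e+00  3.1000e-01 -9.5000e-01  3.7379e+02]
 [ 0.0000e+00  0.0000e+00  0.0000e+00  1.0000e+00]]
[[254.07752287 179.39072548]]
bracket_hole [(array([359., 202.]), 0.71), (array([ 19., 110.]), 0.34)]
tray_fin [(array([434., 224.]), 0.72)]
```

View pics/w1.png

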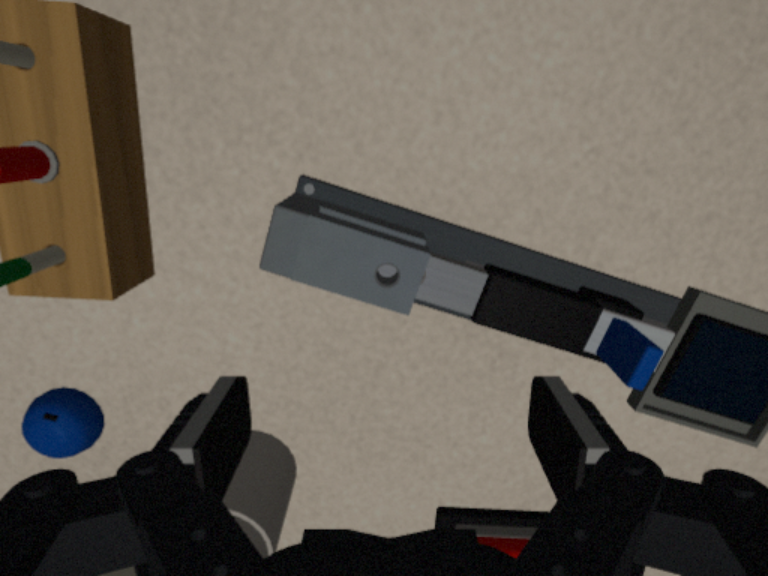

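The wrist picture shows the bracket hole at about (258,182) in full-frame pixels, the fin top at about (419,235), and the stand at the left edge.

```bash
python3 - <<'E'
from h import *
w=grab("wrist");t=grab("top")
g=cv2.cvtColor(w["frame"],cv2.COLOR_RGB2GRAY).astype(float)
print(g[172:194,246:272].astype(int))
C=np.array([(278,205),(430,242),(410,313),(262,268)])/1.5
c=[atz(w,p,76)[:2] for p in C];print(np.round(c,1))
u=(c[1]-c[0]+c[2]-c[3]);print("len",np.linalg.norm(c[1]-c[0]),np.linalg.norm(c[2]-c[3]),np.linalg.norm(c[0]-c[3]),np.degrees(np.arctan2(u[1],u[0])))
print(atz(w,(258.3,181.8),76), atz(t,(307.5,217.2),76))
g2=cv2.cvtColor(t["frame"],cv2.COLOR_RGB2GRAY)
print(g2[208:228,300:318])
# fin top face
f=w["frame"].astype(int);m=(f[...,2]>1.5*f[...,0])&(f[...,2]>70);m[:200]=0;m[265:]=0;m[:,:385]=0;m[:,450:]=0
ys,xs=np.nonzero(m);print(len(xs),xs.mean(),ys.mean())
E
```

```text
[[ 89  88  89  89  88  88  88  89  89  91  87  89  86  88  89  85  88  89
   89  86  88  88  86  87  88  86]
 [ 88  88  89  89  88  89  89  89  89  89  89  87  86  87  88  86  84  86
   87  90  85  88  86  87  89  86]
 [ 87  85  88  86  89  89  90  89  86  85  85  85  83  87  83  86  87  87
   86  86  87  86  86  85  87  87]
 [ 85  87  86  86  89  87  86  82  82  83  84  83  78  81  78  81  85  86
   87  87  89  85  86  84  86  88]
 [ 87  88  87  88  86  85  82  82  82  94  97  96  92  92  85  78  78  81
   87  88  87  88  88  87  86  89]
 [ 87  88  91  87  84  77  85  94  98 102 101 104 102 101  98  90  82  75
   85  85  86  89  87  90  85  88]
 [ 87  86  86  86  80  85  98 102 101 101 102 102 101 103 105 100  91  80
   76  88  87  85  87  86  85  87]
 [ 87  87  86  82  73  86 102 104 102 102 101 103 100 103 103 102 103  90
   71  84  85  87  87  84  84  86]
 [ 88  86  87  77  69  71 101 102 100 102 102 102 104 101 102 102 101  92
   65  76  86  89  86  86  88  86]
 [ 88  87  86  72  54  56  91 103 105 104 104 104  99 102 103 100  90  64
   50  72  83  87  85  88  86  87]
 [ 86  87 
[... 2008 characters left out ...]
 34 34 34 33 36 41 55 65 69 69]
 [59 58 53 45 36 34 34 35 34 33 35 33 36 44 57 66 70 69]
 [61 60 52 41 35 34 33 33 35 33 35 34 37 48 61 67 69 69]
 [62 58 49 39 34 35 34 33 33 34 34 34 38 52 64 68 70 69]
 [59 56 45 36 34 34 34 34 34 35 35 36 40 55 66 70 69 69]
 [51 52 46 38 34 35 34 34 33 34 34 35 45 58 66 70 69 69]
 [40 46 43 36 34 35 35 33 33 34 35 37 49 60 67 70 69 69]
 [32 37 37 35 35 33 35 34 35 35 34 38 54 64 68 68 70 69]
 [30 32 35 34 35 35 34 34 34 35 35 42 56 66 69 70 70 69]
 [29 31 34 35 35 34 34 34 33 35 36 45 58 67 69 69 70 69]
 [33 32 34 34 34 32 33 35 33 35 39 50 61 68 70 70 69 69]
 [39 36 36 34 33 35 35 34 33 34 39 53 64 68 68 70 69 70]]
335 428.7402985074627 244.88358208955225
```

jog_arm([
  [-4,-46,0,0,0,0.01],
  [-4,-46,0,0,0,0.01],
  [-4,-46,0,0,0,0.01],
  [-4,-46,0,0,0,0],
  [-4,-46,0,0,0,0],
  [0,0,0,0,0,0],
  [0,0,0,0,0,0],
])

```text
time: 4.03
tool_pos: [486.1, -270.5, 250.2]
ee_rot: [3.141, -0.0, -2.916]
ft_force: [0.1, -0.1, 0.6]
opening: 1.003
gripper_force: 0.0
```

```bash
python3 - <<'E'
from h import *
o=manip.get_obs();print(o["time"],o["tool_pos"],o["ee_rot"])
w=grab("wrist");t=grab("top")
f=w["frame"][:,:,::-1].copy()
cv2.imwrite("pics/w2.png",np.vstack([cv2.resize(f[60:300,100:420],(640,480),interpolation=cv2.INTER_CUBIC)]))
print(proj(w,[[487,-271,86],[487,-271,107],[487,-271,65]]))
fi=w["frame"].astype(int);m=(fi[...,0]>1.8*fi[...,1])&(fi[...,0]>60)
ys,xs=np.nonzero(m);print(len(xs),xs.mean(),ys.mean(),xs.min(),xs.max(),ys.min(),ys.max())
g=t["frame"][190:240,280:340][:,:,::-1];cv2.imwrite("pics/t3.png",cv2.resize(g,None,fx=8,fy=8,interpolation=cv2.INTER_CUBIC))
E
```

```text
4.025 [ 486.12228035 -270.49676578  250.16241038] [ 3.14077119e+00 -6.21617785e-06 -2.91616701e+00]
[[256.43090394 176.8133679 ]
 [256.26716095 183.25343298]
 [256.57407999 171.18193995]]
402 261.6592039800995 185.0497512437811 251 272 166 196
```

View pics/w2.png

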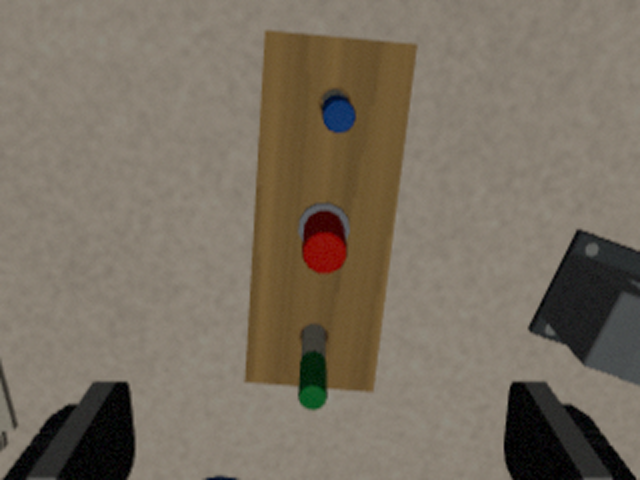

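View pics/t3.png

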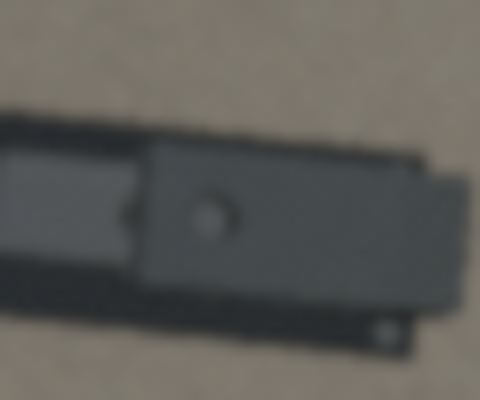

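Knob top at (262,186) in the wrist frame, with the closing axis square to the marker row; the top crop shows the hole at about (306.6,217.1).

```bash
python3 - <<'E'
from h import *
w=grab("wrist");t=grab("top")
print(atz(w,(262.5,186),107),atz(w,(262.2,173.5),63.5))
print(atz(t,(306.6,217.1),76))
c=[atz(t,np.array(p)/8+[280,190],76)[:2] for p in [(145,145),(468,180),(458,312),(140,285)]]
print(np.round(c,1)); 
for i,j in((0,1),(3,2),(0,3),(1,2)):
  d=c[i]-c[j];print(np.linalg.norm(d),np.degrees(np.arctan2(d[1],d[0])))
E
```

```text
[ 488.50790781 -264.67208165  107.        ] [ 488.73894297 -264.44071003   63.5       ]
[512.43074732 -40.56646067  76.        ]
[[ 535.2  -20.1]
 [ 522.7 -120.9]
 [ 481.8 -115.8]
 [ 491.6  -17.2]]
101.52566906621053 82.97390142886546
99.1147565034306 84.30410853628273
43.63426672623661 -3.7809966639851975
41.26342207365936 -6.9811086717404205
```

jog_arm([
  [1,1,-30,0,0,0],
  [1,2,-30,0,0,0],
  [0,1,-30,0,0,0],
  [0,0,-10,0,0,0],
  [0,0,0,0,0,0],
  [0,0,0,0,0,0],
])

```text
time: 4.97
tool_pos: [489.0, -268.0, 151.8]
ee_rot: [-3.14, 0.001, -2.916]
ft_force: [-0.3, -0.8, 0.0]
opening: 1.001
gripper_force: 0.0
```

```bash
python3 - <<'E'
from h import *
o=manip.get_obs();print(o["time"],o["tool_pos"],o["ee_rot"])
w=grab("wrist");t=grab("top")
f=w["frame"][:,:,::-1].copy();cv2.imwrite("pics/w3raw.png",f)
fi=w["frame"].astype(int);m=(fi[...,0]>1.8*fi[...,1])&(fi[...,0]>50)
bright=m&(fi[...,0]>150)
for q in(m,bright):
  ys,xs=np.nonzero(q);print(len(xs),xs.mean(),ys.mean(),xs.min(),xs.max(),ys.min(),ys.max())
n,l,s,c=cv2.connectedComponentsWithStats(bright.astype(np.uint8));print(s[1:],c[1:])
for p in c[1:]: print(atz(w,p,107))
print(proj(w,[[488.5,-266,107]]))
E
```

```text
4.975 [ 488.97175786 -267.96011771  151.76233637] [-3.13963117e+00  1.39783241e-03 -2.91609824e+00]
1426 260.0596072931276 220.05610098176717 244 276 194 245<stdin>:8: RuntimeWarning: Mean of empty slice.
  ret = ret.dtype.type(ret / rcount)
Traceback (most recent call last):
ValueError: zero-size array to reduction operation minimum which has no identity
```

```bash
python3 - <<'E'
from h import *
w=grab("wrist")
print(atz(w,(260,230),107),proj(w,[[489,-268,107],[489,-268,65],[489,-268,90]]))
fi=w["frame"].astype(int);print(fi[190:250:3,260,0]); print(fi[230,240:280,0])
E
```

```text
[ 487.95618203 -266.1049345   107.        ] [[256.36775827 230.94532875]
 [256.9519491  205.24213159]
 [256.63226978 219.3078192 ]]
[ 92  84  60  62  58  60  58  59  63 133 140 137 138 137 138 136 135 136
 133 106]
[104 108 108 105  90 127 132 137 136 136 138 135 135 137 136 135 137 136
 136 136 136 138 136 136 139 139 135 136 136 137 137 137 136 138 136 131
 120  85 114 115]
```

jog_arm([
  [-1,2,-20,0,0,0],
  [0,0,-20,0,0,0],
  [0,0,-15,0,0,0],
  [0,0,-5,0,0,0],
  [0,0,0,0,0,0],
])

```text
time: 5.75
tool_pos: [487.3, -265.6, 90.4]
ee_rot: [3.142, -0.0, -2.916]
ft_force: [-0.0, 0.3, -0.5]
opening: 1.003
gripper_force: 0.0
```

jog_arm([
  [0,0,0,0,0,0],
  [0,0,0,0,0,0],
  [0,0,0,0,0,0],
  [0,0,0,0,0,0],
  [0,0,0,0,0,0],
  [0,0,0,0,0,0],
  [0,0,0,0,0,0],
  [0,0,0,0,0,0],
], fingers=0, squeeze=50)

```text
time: 6.75
tool_pos: [487.6, -266.2, 90.8]
ee_rot: [-3.14, 0.001, -2.916]
ft_force: [1.1, -5.2, 2.5]
opening: 0.215
gripper_force: 48.9
```

jog_arm([
  [0,0,10,0,0,0],
  [0,0,30,0,0,0],
  [0,0,40,0,0,0],
  [0,0,10,0,0,0],
  [5,45,0,0,0,0],
  [5,45,0,0,0,0],
  [5,45,0,0,0,0],
  [5,45,0,0,0,0],
  [5,46,0,0,0,0],
  [0,0,0,0,0,0],
  [0,0,0,0,0,0],
  [0,0,0,0,0,0],
])

```text
time: 8.25
tool_pos: [511.8, -40.3, 179.7]
ee_rot: [3.141, -0.001, -2.918]
ft_force: [0.2, -0.6, -0.3]
opening: 0.221
gripper_force: 49.8
```

```bash
python3 - <<'E'
from h import *
o=manip.get_obs();print(o["time"],o["tool_pos"],o["ee_rot"],o["ft_force"],o["wrist_torque"])
w=grab("wrist");p=o["tool_pos"]
f=w["frame"][:,:,::-1].copy()
cv2.imwrite("pics/w4.png",cv2.resize(f[120:300,170:340],None,fx=3.3,fy=3.3,interpolation=cv2.INTER_CUBIC))
print(proj(w,[[p[0],p[1],p[2]-83],[p[0],p[1],p[2]-29],[513,-40,76]]))
E
```

```text
8.25 [511.80384401 -40.3193288  179.73347463] [ 3.14117504e+00 -9.62692184e-04 -2.91769860e+00] [ 0.23135714 -0.6251856  -0.3029401 ] [ 0.03397973  0.00112133 -0.00958708]
[[256.60749944 207.31243754]
 [255.93801057 243.66881465]
 [256.8531192  199.04515574]]
```

View pics/w4.png

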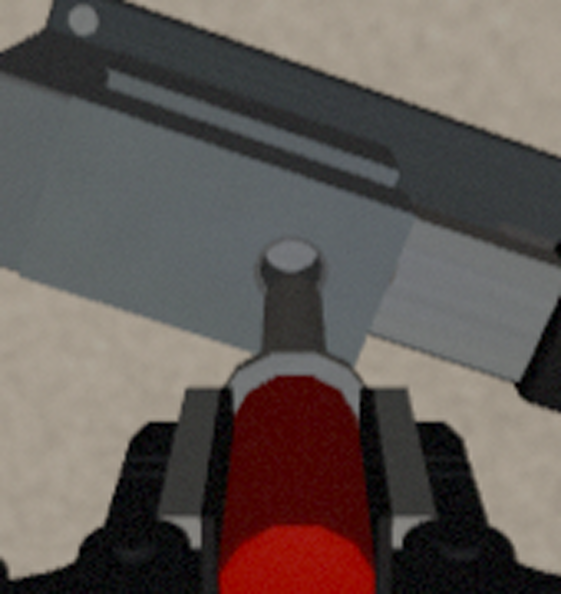

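The hole is at crop (292,268) with the tip right over it, sideways aligned. The depth direction needs numbers.

```bash
python3 - <<'E'
from h import *
o=manip.get_obs();p=o["tool_pos"];R=cv2.Rodrigues(np.zeros(3))[0]
w=grab("wrist");g=cv2.cvtColor(w["frame"],cv2.COLOR_RGB2GRAY)
print(p);print(g[188:232,244:276])
th=np.linspace(0,2*np.pi,73)[:-1]
def circ(x,y,z,r): 
    q=proj(w,np.c_[x+r*np.cos(th),y+r*np.sin(th),np.full(72,z)]);return np.round([q[:,0].min(),q[:,0].max(),q[:,1].min(),q[:,1].max()],1)
print("collar top",circ(p[0],p[1],p[2]-25.8,13),"bottom",circ(p[0],p[1],p[2]-28.8,13))
print("tip",circ(p[0],p[1],p[2]-82.8,3.5),circ(p[0],p[1],p[2]-78.8,6))
print("hole",circ(513,-40,76,7))
print("px/mm x,y at z76",proj(w,[[513,-40,76],[514,-40,76],[513,-39,76]]))
E
```

```text
[511.91342428 -40.44008333 179.89879645]
[[ 98 101 100 ... 100  97 100]
 [101  97  99 ... 101  99  98]
 [ 99 100  99 ...  99  97 100]
 ...
 [ 79  52  56 ...  52  67  83]
 [ 55  74  93 ...  79  61  55]
 [ 91 102 115 ... 108  94  79]]
collar top [230.7 281.  223.3 268.6] bottom [231.2 280.7 221.  265.6]
tip [251.5 261.7 202.6 212.1] [247.7 265.5 201.1 217.7]
hole [247.7 266.4 189.9 207.6]
px/mm x,y at z76 [[257.06938465 198.81572383]
 [256.77612015 200.0437532 ]
 [258.37138321 199.09500658]]
```

```bash
python3 - <<'E'
from h import *
w=grab("wrist");g=cv2.cvtColor(w["frame"],cv2.COLOR_RGB2GRAY)
print("cols 245..274")
for r in range(189,233): print(r,' '.join("%3d"%v for v in g[r,245:275]))
E
```

```text
cols 245..274
189  99 101 101 101  98 100 103 102 103 100 101  99 102  99 100 101 101  99 101 101  98 101  99  98 102  98  99  98  98  99
190 102 100 101  99 100 102 100 101 100 101 100  98  99  97  97  99  99  99  98  98  97 100 100  98 100 100  98 100 100  99
191  99  98  99 100 102 102 100  99 100  95  96  94  92  92  90  92  93  94  98  99  97  96  99 100  99 101  99  99  99  99
192  98  99 100 100 101  98 102  99  91  90  96  93 105 104 101  97  90  89  89  95  98  98  97 100 100 101 101 100  98 100
193 100 100  99 100 101  98  91  91  96 104 110 111 117 119 118 113 107 104  94  86  93  95 101 100  99 100  99 101  99  99
194 100 103 102 101  97  90  87  97 110 116 115 115 116 116 117 117 117 117 112  94  89  89  99  99  99 100  99  98 100  99
195 100 100 100 101  91  90  97 115 117 117 116 115 118 117 116 118 116 116 117 110 100  85  92  99  96  99  99  99  97  99
196 101 100 101  96  85  84 113 118 115 116 113 115 114 119 116 116 116 117 117 116 112  83  84  97  96  96  99  99  97  97
197  99 103 100  91  78  65 102 116 118 116 115 115 117 117 114 115 116 116 114 115 103  69  8
[... 3669 characters left out ...]
  99  99 101 102 102 103  99 101 103 104  94  88  70  59  61  75  88  95  98 100
228 119  84  52  56  76  96 103 112 112 113 114 113 113 114 113 112 113 114 114 116 115 114 103  95  78  60  60  75  83  92
229  53  54  74  90 106 111 114 113 113 115 113 115 112 113 117 114 113 115 115 115 116 117 117 114 108  95  79  61  55  67
230  75  93 104 111 111 113 114 114 112 114 114 113 115 115 116 115 114 117 115 117 118 116 115 116 117 116 107  96  80  64
231 100 114 115 112 114 115 115 114 115 118 116 116 117 117 116 116 116 116 118 115 115 116 116 115 116 115 114 114 106  93
232 112 114 114 114 114 115 115 114 115 118 117 118 117 117 117 116 116 115 118 116 117 116 116 116 113 116 116 116 112 112
```

jog_arm([
  [2.3,0,0,0,0,0],
  [0,0,-8,0,0,0],
  [0,0,-8,0,0,0],
  [0,0,-3,0,0,0],
  [0,0,-1,0,0,0],
  [0,0,-1,0,0,0],
  [0,0,-1,0,0,0],
  [0,0,0,0,0,0],
  [0,0,0,0,0,0],
])

```text
time: 9.52
tool_pos: [514.5, -39.5, 158.4]
ee_rot: [-3.141, 0.0, -2.916]
ft_force: [0.1, 0.4, -1.7]
opening: 0.217
gripper_force: 49.8
```

Tip about at the face level (75.6). Continue gently.

jog_arm([
  [0,0,-1,0,0,0],
  [0,0,-1,0,0,0],
  [0,0,-1,0,0,0],
  [0,0,0,0,0,0],
])

```text
time: 10.02
tool_pos: [514.4, -39.4, 155.2]
ee_rot: [3.141, -0.0, -2.916]
ft_force: [0.8, 0.7, -0.7]
opening: 0.219
gripper_force: 49.8
```

jog_arm([
  [0,0,-1,0,0,0],
  [0,0,-1,0,0,0],
  [0,0,-1,0,0,0],
  [0,0,-1,0,0,0],
  [0,0,0,0,0,0],
])

```text
time: 10.65
tool_pos: [514.4, -39.4, 151.2]
ee_rot: [3.141, -0.0, -2.916]
ft_force: [-0.8, 0.5, -1.1]
opening: 0.219
gripper_force: 49.8
```

jog_arm([
  [0,0,-2,0,0,0],
  [0,0,-2,0,0,0],
  [0,0,-2,0,0,0],
  [0,0,-2,0,0,0],
  [0,0,-2,0,0,0],
  [0,0,0,0,0,0],
])

```text
time: 11.4
tool_pos: [514.3, -39.4, 141.1]
ee_rot: [3.141, -0.0, -2.916]
ft_force: [0.5, -0.2, -1.1]
opening: 0.219
gripper_force: 49.8
```

Release (it drops about 4 mm to the tongue), then retreat up.

jog_arm([
  [0,0,-1,0,0,0],
  [0,0,0,0,0,0],
  [0,0,0,0,0,0],
  [0,0,0,0,0,0],
  [0,0,0,0,0,0],
], fingers=60)

```text
time: 12.02
tool_pos: [514.5, -39.4, 140.3]
ee_rot: [-3.142, 0.0, -2.916]
ft_force: [-0.1, 0.4, 0.4]
opening: 0.704
gripper_force: 0.0
```

```bash
cat >> h.py <<'E'
def knob():
    o=manip.get_obs();a=grab("scene");f=a["frame"].astype(int);m=(f[...,0]>1.8*f[...,1])&(f[...,0]>70)
    n,l,s,c=cv2.connectedComponentsWithStats(m[140:230,170:240].astype(np.uint8))
    print(round(o["time"],2),np.round(o["tool_pos"],1),np.round(o["ft_force"],1),"knob",[(list(map(int,s[i])),np.round(c[i]+[170,140],2)) for i in range(1,n) if s[i,4]>5])
    return a
E
python3 - <<'E'
from h import *
a=knob()
print(proj(a,[[514.3,-39.5,54+78],[514.3,-39.5,42+78],[514.3,-39.5,100]]))
E
```

```text
12.03 [514.5 -39.4 140.3] [-0.1  0.4  0.4] knob [([25, 30, 8, 15, 82], array([198.88, 177.11]))]
[[199.397658   177.07320698]
 [199.97679414 180.45322366]
 [200.92070012 185.95889359]]
```

jog_arm([
  [0,0,20,0,0,0],
  [0,0,30,0,0,0],
  [0,0,30,0,0,0],
  [5,42,0,0,0,-0.085],
  [5,42,0,0,0,-0.085],
  [5,42,0,0,0,-0.085],
  [6,41,0,0,0,-0.085],
  [0,0,0,0,0,0],
  [0,0,0,0,0,0],
])

```text
time: 13.2
tool_pos: [535.3, 127.3, 220.1]
ee_rot: [-3.141, -0.0, 3.028]
ft_force: [-0.6, -0.4, 0.9]
opening: 0.704
gripper_force: 0.0
```

```bash
python3 - <<'E'
from h import *
a=knob();o=manip.get_obs();print(o["ee_rot"])
w=grab("wrist");f=w["frame"][:,:,::-1].copy()
cv2.imwrite("pics/w5.png",cv2.resize(f[60:320,80:430],None,fx=2.2,fy=2.2,interpolation=cv2.INTER_CUBIC))
p=o["tool_pos"];print(proj(w,[[p[0],p[1],z] for z in(60,83,105)]))
E
```

```text
13.2 [535.3 127.3 220.1] [-0.6 -0.4  0.9] knob [([25, 30, 8, 15, 80], array([199.  , 177.21]))]
[-3.14117169e+00 -2.67488451e-04  3.02707946e+00]
[[257.32949439 177.9311787 ]
 [257.18831181 185.20683306]
 [257.03026924 193.35089665]]
```

View pics/w5.png

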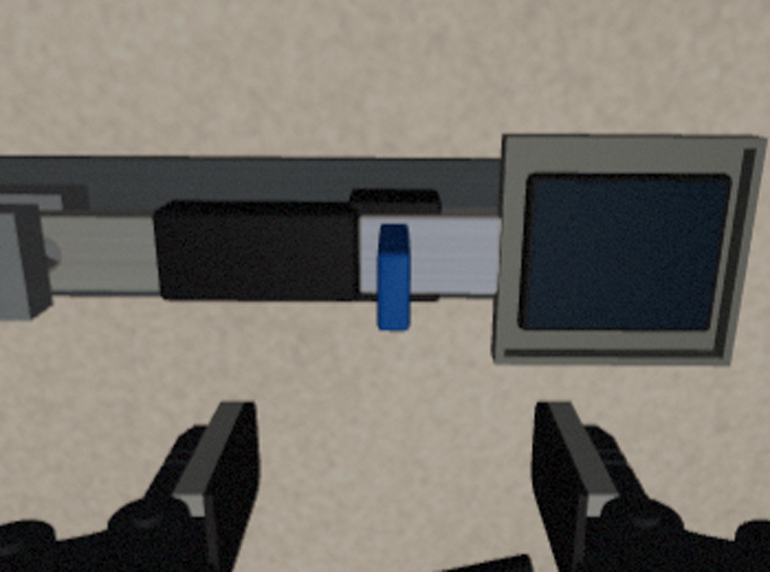

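jog_arm([
  [-3,0,-30,0,0,0],
  [0,0,-30,0,0,0],
  [0,0,-30,0,0,0],
  [0,0,-25,0,0,0],
  [0,0,-10,0,0,0],
  [0,0,-5,0,0,0],
  [0,0,0,0,0,0],
], fingers=50)

```text
time: 14.18
tool_pos: [532.9, 127.3, 90.9]
ee_rot: [3.141, 0.001, 3.026]
ft_force: [-1.0, 0.2, 0.3]
opening: 0.588
gripper_force: 0.0
```

jog_arm([
  [0,0,0,0,0,0],
  [0,0,0,0,0,0],
  [0,0,0,0,0,0],
  [0,0,0,0,0,0],
  [0,0,0,0,0,0],
], fingers=0, squeeze=25)

```text
time: 14.8
tool_pos: [532.9, 127.5, 91.1]
ee_rot: [3.142, 0.001, 3.027]
ft_force: [-0.5, -1.7, 6.4]
opening: 0.138
gripper_force: 27.1
```

```bash
python3 - <<'E'
from h import *
a=knob()
E
```

```text
14.8 [532.9 127.5  91.1] [-0.5 -1.7  6.4] knob [([26, 30, 7, 15, 78], array([199.09, 177.29]))]
```

jog_arm([
  [0,0,1,0,0,0],
  [-0.1,-1,0,0,0,0],
  [-0.1,-1,0,0,0,0],
  [-0.1,-1,0,0,0,0],
  [-0.1,-1,0,0,0,0],
  [-0.1,-1,0,0,0,0],
  [-0.1,-1,0,0,0,0],
  [-0.1,-1,0,0,0,0],
  [-0.1,-1,0,0,0,0],
  [0,0,0,0,0,0],
])

```text
time: 16.1
tool_pos: [532.0, 120.0, 91.1]
ee_rot: [3.141, 0.001, 3.027]
ft_force: [5.2, 3.4, -3.8]
opening: 0.14
gripper_force: 25.6
```

```bash
python3 - <<'E'
from h import *
a=knob()
E
```

```text
16.1 [532.  120.   91.1] [ 5.2  3.4 -3.8] knob [([29, 29, 7, 16, 81], array([202.04, 176.21]))]
```

jog_arm([
  [0.2,-0.7,0,0,0,0],
  [0,-0.7,0,0,0,0],
  [0,-0.6,0,0,0,0],
  [0,0,0,0,0,0],
])

```text
time: 16.65
tool_pos: [531.8, 117.5, 91.1]
ee_rot: [3.142, -0.0, 3.027]
ft_force: [2.7, 2.0, -4.8]
opening: 0.139
gripper_force: 25.6
```

```bash
python3 - <<'E'
from h import *
a=knob()
E
```

```text
16.65 [531.8 117.5  91.1] [ 2.7  2.  -4.8] knob [([29, 29, 7, 16, 80], array([201.95, 176.3 ]))]
```

jog_arm([
  [0,-0.7,0,0,0,0],
  [0,-0.7,0,0,0,0],
  [-0.1,-0.6,0,0,0,0],
  [0,0,0,0,0,0],
])

```text
time: 17.2
tool_pos: [531.5, 115.4, 91.1]
ee_rot: [-3.141, -0.001, 3.027]
ft_force: [1.8, 1.9, -4.1]
opening: 0.137
gripper_force: 25.6
```

```bash
python3 - <<'E'
from h import *
a=knob()
E
```

```text
17.2 [531.5 115.4  91.1] [ 1.8  1.9 -4.1] knob [([29, 29, 7, 16, 79], array([201.96, 176.3 ]))]
```

jog_arm([
  [0,-0.5,0,0,0,0],
  [-0.1,-0.5,0,0,0,0],
  [0,-0.5,0,0,0,0],
  [0,0,0,0,0,0],
])

```text
time: 17.75
tool_pos: [531.3, 114.0, 91.1]
ee_rot: [-3.141, -0.001, 3.027]
ft_force: [-0.9, 3.2, -5.4]
opening: 0.138
gripper_force: 25.6
```

```bash
python3 - <<'E'
from h import *
a=knob()
E
```

```text
17.75 [531.3 114.   91.1] [-0.9  3.2 -5.4] knob [([29, 29, 7, 16, 79], array([201.99, 176.34]))]
```

jog_arm([
  [0,-0.5,0,0,0,0],
  [0,-0.5,0,0,0,0],
  [0,-0.5,0,0,0,0],
  [0,0,0,0,0,0],
])

```text
time: 18.3
tool_pos: [531.2, 112.5, 91.1]
ee_rot: [-3.141, -0.001, 3.027]
ft_force: [-2.6, 3.3, -3.0]
opening: 0.136
gripper_force: 25.8
```

```bash
python3 - <<'E'
from h import *
a=knob()
E
```

```text
18.3 [531.2 112.5  91.1] [-2.6  3.3 -3. ] knob [([29, 30, 7, 15, 78], array([201.96, 176.49]))]
```

jog_arm([
  [0,-0.5,0,0,0,0],
  [0,-0.5,0,0,0,0],
  [0,-0.5,0,0,0,0],
  [0,0,0,0,0,0],
])

```text
time: 18.85
tool_pos: [531.0, 111.1, 91.1]
ee_rot: [-3.141, -0.001, 3.027]
ft_force: [-4.4, 3.7, -2.4]
opening: 0.14
gripper_force: 26.0
```

```bash
python3 - <<'E'
from h import *
a=knob()
E
```

```text
18.85 [531.  111.1  91.1] [-4.4  3.7 -2.4] knob [([29, 30, 7, 15, 77], array([201.92, 176.68]))]
```

jog_arm([
  [-0.2,-0.3,0,0,0,0],
  [0,-0.3,0,0,0,0],
  [0,-0.4,0,0,0,0],
  [0,0,0,0,0,0],
])

```text
time: 19.4
tool_pos: [530.9, 110.1, 91.1]
ee_rot: [-3.142, -0.001, 3.027]
ft_force: [-3.6, 3.5, -2.5]
opening: 0.137
gripper_force: 25.9
```

```bash
python3 - <<'E'
from h import *
a=knob()
E
```

```text
19.4 [530.9 110.1  91.1] [-3.6  3.5 -2.5] knob [([29, 29, 6, 16, 79], array([201.81, 176.51]))]
```

jog_arm([
  [-0.3,-0.3,0,0,0,0],
  [0,-0.3,0,0,0,0],
  [0,-0.4,0,0,0,0],
  [0,0,0,0,0,0],
])

```text
time: 19.95
tool_pos: [530.7, 109.0, 91.1]
ee_rot: [-3.141, -0.001, 3.027]
ft_force: [-3.2, 3.7, -3.4]
opening: 0.139
gripper_force: 25.8
```

```bash
python3 - <<'E'
from h import *
a=knob()
E
```

```text
19.95 [530.7 109.   91.1] [-3.2  3.7 -3.4] knob [([27, 38, 8, 14, 75], array([200.15, 184.21]))]
```

Pin dropped to the catch. Release the fin and go above the knob.

jog_arm([
  [0,0,0,0,0,0],
  [0,0,0,0,0,0],
  [0,0,0,0,0,0],
  [0,0,30,0,0,0],
  [0,0,40,0,0,0],
  [0,0,20,0,0,0],
], fingers=40)

```text
time: 20.75
tool_pos: [532.6, 108.9, 184.0]
ee_rot: [3.141, 0.004, 3.027]
ft_force: [-0.6, -0.3, -0.3]
opening: 0.466
gripper_force: 0.0
```

jog_arm([
  [-4,-37,0,0,0,0],
  [-4,-37,0,0,0,0],
  [-4,-37,0,0,0,0],
  [-4,-37,0,0,0,0],
  [0,0,0,0,0,0],
  [0,0,0,0,0,0],
  [0,0,0,0,0,0],
], fingers=0)

```text
time: 21.62
tool_pos: [515.3, -38.0, 181.3]
ee_rot: [3.141, 0.0, 3.028]
ft_force: [0.1, 1.0, -0.0]
opening: 0.002
gripper_force: 0.0
```

```bash
python3 - <<'E'
from h import *
a=knob();o=manip.get_obs();print(o["opening"],o["tool_pos"])
for z in(100,106,108): print(proj(a,[[514.4,-39.4,z]]))
E
```

```text
21.62 [515.3 -38.  181.3] [ 0.1  1.  -0. ] knob [([26, 38, 8, 14, 78], array([199.5, 184.5]))]
-0.0038199895504138813 [515.25317908 -38.01144523 181.29079226]
[[200.97176135 185.96391824]]
[[200.69155141 184.32866561]]
[[200.59762896 183.78047222]]
```

jog_arm([
  [-1,-1.5,-12,0,0,0],
  [0,0,-12,0,0,0],
  [0,0,-6,0,0,0],
  [0,0,-2,0,0,0],
  [0,0,0,0,0,0],
])

```text
time: 22.3
tool_pos: [514.2, -40.5, 149.2]
ee_rot: [-3.142, -0.0, 3.027]
ft_force: [0.4, -0.3, -0.2]
opening: -0.001
gripper_force: 0.0
```

jog_arm([
  [0,0,-1,0,0,0],
  [0,0,-1,0,0,0],
  [0,0,-1,0,0,0],
  [0,0,0,0,0,0],
])

```text
time: 22.8
tool_pos: [515.3, -40.7, 148.0]
ee_rot: [-3.141, 0.003, 3.027]
ft_force: [-0.4, 1.3, 8.7]
opening: 0.001
gripper_force: 4.6
```

jog_arm([
  [0,0,-0.5,0,0,0],
  [0,0,-0.5,0,0,0],
  [0,0,0,0,0,0],
])

```text
time: 23.18
tool_pos: [515.2, -40.6, 146.9]
ee_rot: [-3.141, 0.003, 3.027]
ft_force: [-1.0, 1.3, 8.6]
opening: 0.002
gripper_force: 4.2
```

It is moving; continue.

jog_arm([
  [0,0,-0.5,0,0,0],
  [0,0,-0.5,0,0,0],
  [0,0,-0.5,0,0,0],
  [0,0,-0.5,0,0,0],
  [0,0,0,0,0,0],
])

```text
time: 23.8
tool_pos: [514.9, -40.4, 144.4]
ee_rot: [3.141, 0.002, 3.027]
ft_force: [-0.8, 2.4, 6.5]
opening: -0.001
gripper_force: 3.3
```

jog_arm([
  [0,0,-0.5,0,0,0],
  [0,0,-0.5,0,0,0],
  [0,0,-0.5,0,0,0],
  [0,0,-0.5,0,0,0],
  [0,0,-0.5,0,0,0],
  [0,0,-0.5,0,0,0],
  [0,0,0,0,0,0],
])

```text
time: 24.68
tool_pos: [514.7, -40.2, 141.5]
ee_rot: [3.141, 0.001, 3.027]
ft_force: [-1.7, 2.3, 7.5]
opening: 0.001
gripper_force: 3.8
```

```bash
python3 - <<'E'
from h import *
a=knob()
E
```

```text
24.68 [514.7 -40.2 141.5] [-1.7  2.3  7.5] knob [([27, 41, 7, 13, 68], array([200.13, 187.44]))]
```

jog_arm([
  [0,0,-0.5,0,0,0],
  [0,0,-0.5,0,0,0],
  [0,0,-0.5,0,0,0],
  [0,0,0,0,0,0],
])

```text
time: 25.22
tool_pos: [515.0, -40.1, 140.7]
ee_rot: [3.141, 0.002, 3.027]
ft_force: [-3.3, 3.7, 13.4]
opening: 0.001
gripper_force: 6.7
```

jog_arm([
  [0,0,-0.5,0,0,0],
  [0,0,-0.5,0,0,0],
  [0,0,0,0,0,0],
])

```text
time: 25.6
tool_pos: [515.2, -40.0, 140.6]
ee_rot: [3.141, 0.002, 3.027]
ft_force: [-6.1, 4.5, 20.0]
opening: -0.003
gripper_force: 10.0
```

Firm stop: no travel with rising force, at the home height. Back off and check.

jog_arm([
  [0,0,5,0,0,0],
  [0,0,20,0,0,0],
  [0,0,40,0,0,0],
  [0,0,40,0,0,0],
  [-30,0,20,0,0,0],
  [-30,0,0,0,0,0],
  [0,0,0,0,0,0],
])

```text
time: 26.48
tool_pos: [453.0, -40.4, 262.9]
ee_rot: [-3.141, 0.0, 3.026]
ft_force: [-0.2, 0.1, -0.5]
opening: 0.003
gripper_force: 0.0
```

```bash
python3 - <<'E'
from h import *
a=knob();print(proj(a,[[514.4,-39.4,100],[514.4,-39.4,76]]))
f=a["frame"][:,:,::-1]
cv2.imwrite("pics/f.png",cv2.resize(f[150:240,150:290],None,fx=5,fy=5,interpolation=cv2.INTER_CUBIC))
E
```

```text
26.48 [453.  -40.4 262.9] [-0.2  0.1 -0.5] knob [([27, 40, 8, 14, 82], array([200.39, 186.67]))]
[[200.97176135 185.96391824]
 [202.06973148 192.36804452]]
```

View pics/f.png

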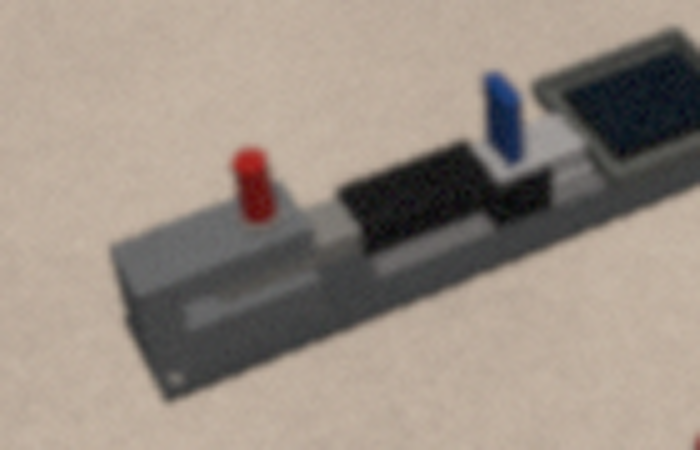

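The knob stands upright at (200,187) with its collar on the bracket, and the gripper is clear.

```bash
python3 -c "
from plant import manip
print(manip.hand_in())"
```

```text
the job is handed in; nothing more can be done
None
```

The pin is threaded through both knuckles and the tray's eye. It is pressed past the catch until its collar stopped firmly on the bracket, everything is released, and the job was handed in at about 26.5 s; no verdict came back.

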